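# Seat a taper arbor in the bench stand, then drive it loose with the drift

## Robot

A 6-joint arm with a two-finger parallel gripper is mounted at the origin on the work surface; the furniture and walls round the work are solid. World frame = base frame: x ahead of the robot, y to its left, z up, the work surface at z = 0. Lengths are in mm, angles in rad, forces in N, time in s.
With the tool pointing down it reaches from about 275 to 1000 mm from the base axis. Payload 8.4 kg.
Tool frame: the origin (TCP) lies between the finger pads; the fingertips stand r.tips_ahead ahead of it and the grasp point (between the pads) lies 6 mm ahead of it (r.tips_ahead is the distance from the TCP to the fingertips, in mm); z points along the fingers, y is the line along which they close (so a half turn about z gives the same grasp; the last joint's range is limited). The gripper opens to 85 mm and grips with 20 to 120 N. Pads are 22 mm wide; open, the fingers measure 114 mm over their backs; the gripper's body (76 mm by 85 mm) begins 54 mm behind the grasp point. The pads swing forward as they close: fully open they stand 13 mm farther back than shut.
Start: joints at [-1.301, 0.353, 1.633, -0, 1.155, -0.002], TCP at [167.79, -602.059, 256.281] pointing down, gripper open.
Joint ranges: [-2.63, 2.63], [-0.92, 2.1], [0.06, 2.66], [-1.3, 4.44], [0, 2.69], [-3.02, 3.02]. Speed limits (rad/s): [2.22, 2.22, 2.79, 3.14, 3.14, 3.14].

## Interface

Orientations are given as [roll, pitch, yaw] about the fixed x, y, z axes, in that order (R = Rz(yaw) Ry(pitch) Rx(roll)).
In Python, from rig import r gives the robot as it stands.
- The arm moves only by the tool carry_out, never from a script. Its arguments are lists of equal length, an entry for each row: "delta_pos": the shift along the tool's x, y, z in m, a list of three; "rot": the turn, a rotation vector about the tool's x, y, z in degrees, a list of three. A call has 1 to 8 rows; each row is the pose to reach, as a shift and turn from the pose commanded when the call began, along the tool's axes at that moment; what a row does not reach only later rows make up. A row lasts 1/8 s, in which the tool goes at most 62.5 mm and 10.7 degrees, less where a joint would pass 70% of its speed; a pose out of reach is approached as far as the arm can. A call with a gripper value outside its range is refused whole. "claw" is the finger opening in m, from 0 to 0.0854, set as the call begins (left out, the last holds). The fingers move at their own pace and stop on an object; "grip_force" is the grip in N (left out, the last holds). Time passes only in rows, so rows that repeat a pose let the fingers close. It gives the time, the measured TCP pose, the force, the opening and the grip force at its end, in the units of the state.
- r.sense(): the state, without advancing time (a new reading comes with each control period).
- r.grab_frame(name): name is "side" or "top"; returns the picture (480x640x3 uint8, blue, green, red); there is no depth.
- r.camera_info(name): a dict with "fx", "fy", "cx", "cy" (pixels), "distortion" ([k1, k2, p1, p2, k3] as OpenCV has them; the pictures are not rectified), "pose" (4x4, takes a point from camera to world coordinates). Camera axes: x right, y down, z forward; pixel columns grow to the right and rows downward; lengths in mm; the calibration is good to about 2 mm. A picture is of the moment at which its call begins. camera_info takes no time and is no camera call.
- r.sign_off(): hands the job in; it is judged then, once.
Trained networks look in the newest picture that a camera, given by its name, has taken for a name from the list of things; names that differ only in an ending like _2 or _b are one class to them, and where a whole thing is asked for, a point or a joint stands for the part that bears it (a point fixed in the world has none). Each returns a list of dicts, best first, with "p" (0 to 1); they miss things now and then, are a little off and sometimes report something else, mostly with a low value. They report only what shows in the picture. A call takes as long as a camera call. They do not tell look-alikes from the thing itself.
- r.recognise(thing, camera): "box" ([left, top, right, bottom] in pixels, round what is visible of it).
- r.cut_out(thing, camera): "mask" (480x640 bool, what is visible of it) and "box" ([left, top, right, bottom] in pixels, round what is visible of it).
The state is a dict: "clock": time; "qpos": joint angles; "qvel": joint speeds; "joint_efforts": joint torques, N m; "eef_pos": TCP position; "tcp_rot": TCP orientation; "contact_force": force on the tool from outside, world axes, zero at the start; "wrist_torque": the same for the moment, N m; "opening": opening from 0.0 (shut) to 1.0 (fully open); "grasp_force": force on a finger pad.
Only numpy, scipy, OpenCV 4.12 (cv2) and the standard library are available. Lean on these libraries where they do the work, as an engineer would, in place of code of your own. Each camera call takes 0.05 s, during which the arm holds its last target. There are 200 camera calls.

## Task

Check the fit of the polishing arbor: lift it from the wooden parking block, seat its tapered shank fully home in the steel socket of the blue stand with a gentle twisting push, never ramming it, and let go. Then drive the orange-headed drift through the slot under the seated arbor until the wedge has lifted it loose, and leave the arbor standing upright in the socket, resting on the drift, with the other loose things on the table undisturbed.

Things in the scene. Friction and masses are not known exactly. Their poses are not given: they have to be found in the camera images.
- arbor: Steel arbor, upright. Origin: centre of its round collar's underside; z up the axis. Above: collar 34 mm across, 5 mm high; square head 26 x 26 mm (flats face its x and y) from 5 to 41 mm, grip it here; brass stud to 53 mm. Below: shank 26 mm across, narrowing 6 degrees a side to 17 mm at 42 mm down, then a rounded end to 54 mm down. 0.35 kg. Starts hanging by its collar in the parking block.
- socket_mouth (a point): Centre of the socket's top (bright steel boss 64 mm across), 79 mm above the table; axes as the stand's. 45 degree countersink 33 mm across, 5 mm deep, then a 23 mm taper bore. Tapers meet with the collar 8 mm above the mouth. Fully home: collar under 3.5 mm above it. Straight, that takes over 25 N; press with 14 to 18 N while turning to and fro 0.3 rad either way. Home, it holds by friction.
- socket (a joint): How far the socket has sunk on its springs, in m: 0 at rest, growing downwards, about 1 mm per 8 N of push, springs back when let go. It must never sink more than 3 mm (25 N). The mouth point moves with it.
- taper_stand: Fixed stand: blue base plate 248 x 86 mm, top 14 mm above the table, from 178 mm on the stand's -x side to 70 mm on its +x side; origin on the table under the socket's axis. Under the socket the drift slot, 16 mm wide, runs along the stand's x between two dark steel cheeks 64 mm long and 22 mm high; its floor is the plate's top.
- drift: Loose steel wedge lying on the plate in line with the slot, nose just in it. Origin: underside of the nose's end; nose points to the drift's and stand's +x (push that way), body runs 152 mm to -x. 12 mm wide; 10 mm high at the nose, rising 12 degrees to 23 mm at 61 mm. Meets a seated arbor with the nose 8 to 20 mm past the socket's axis; at 55 mm the collar is 9 to 11 mm over the mouth: loose. Takes up to 25 N.
- drift_head (a point): Middle of the drift's upright orange head, 24 mm long (x), 16 mm wide (y: grip across this), 19 to 50 mm above the drift's underside. This point is 37 mm above the underside and 140 mm behind the nose. Drift mass 0.25 kg.
- parking_block: Fixed wooden block 76 x 130 mm, 62 mm high, with two 30 mm holes 64 mm apart along its y; the arbor starts in the hole on its +y side; the other is empty. Origin: centre of its underside.
- masking_tape: Bystander, leave alone: roll of cream masking tape, 100 mm across, 24 mm high, lying flat.
- washer_jar: Bystander, leave alone: clear jar of washers with black lid, 62 mm across, 84 mm high, standing.
- coupler_1: Bystander, leave alone: silver air-hose coupler, 73 mm long, lying.
- hex_key: Bystander, leave alone: black hexagon key, 89 mm long, lying flat.
Not all that is in view belongs to the job. What is shaped like the drift but green is not meant.

How it is judged:
By the outcome, as a careful person would: the job done as asked, in the order asked, and still so for the second after the job is handed in, with the robot touching nothing.
It also fails if it takes over 72 s, if anything falls off the work surface, if the arm or the gripper's body presses on something with over 40 N, if the wrist force passes 120 N, or if a joint passes its speed limit or range.

## Working session

There is one attempt and no reset: what is moved stays moved. The work goes in short steps, Python scripts to look and compute and a tool call to move; the robot and the scene stay as the last step left them, time stands still between calls to the robot, and variables do not carry over. Pictures are saved under pics/ and viewed, at most 10 in all, crops included, and the job is handed in when it is done.

Besides the shell and the picture viewer there is one more tool, called after "Request:" in YAML: its name, and indented under it one key for each argument. carry_out: Moves the arm, as the interface text tells. Its arguments: {"type":"object","properties":{"delta_pos":{"type":"array","items":{"type":"array","items":{"type":"number"}}},"rot":{"type":"array","items":{"type":"array","items":{"type":"number"}}},"claw":{"type":"number"},"grip_force":{"type":"number"}},"required":["delta_pos","rot"]}

```bash
mkdir -p pics; cat > h.py <<'E'
import numpy as np, cv2
from rig import r
def ray(cam,uv):
    c=r.camera_info(cam);K=np.array([[c['fx'],0,c['cx']],[0,c['fy'],c['cy']],[0,0,1.]])
    p=cv2.undistortPoints(np.array([[uv]],float),K,np.array(c['distortion'],float))[0,0]
    T=np.array(c['pose']);return T[:3,3],T[:3,:3]@np.array([p[0],p[1],1])
def atz(cam,uv,z):
    o,d=ray(cam,uv);return o+d*(z-o[2])/d[2]
def proj(cam,P):
    c=r.camera_info(cam);K=np.array([[c['fx'],0,c['cx']],[0,c['fy'],c['cy']],[0,0,1.]])
    T=np.linalg.inv(np.array(c['pose']));return cv2.projectPoints(np.array(P,float).reshape(-1,3),cv2.Rodrigues(T[:3,:3])[0],T[:3,3],K,np.array(c['distortion'],float))[0].reshape(-1,2)
def tri(u1,u2):
    (a,d),(b,e)=ray('top',u1),ray('side',u2)
    s=np.linalg.lstsq(np.c_[d,-e],b-a,rcond=None)[0];p,q=a+s[0]*d,b+s[1]*e
    return (p+q)/2,np.linalg.norm(p-q)
E
python3 - <<'E'
from h import *
np.set_printoptions(precision=1,suppress=True)
for c in('top','side'):
    cv2.imwrite(f'pics/{c}0.png',r.grab_frame(c));print(c,np.array(r.camera_info(c)['pose']),r.camera_info(c)['fx'])
    for t in('arbor','drift','drift_head','taper_stand','parking_block','socket'):
        print(t,[(np.round(x['box']),round(x['p'],2)) for x in r.recognise(t,c)[:3]])
print(r.sense(),r.tips_ahead)
E
```

```text
top [[  -0.    -1.     0.1  400.9]
 [  -1.     0.     0.    10.4]
 [  -0.    -0.1   -1.  1175.7]
 [   0.     0.     0.     1. ]] 449.129381313943
arbor [(array([427., 250., 440., 266.]), 0.46)]
drift [(array([245., 265., 263., 326.]), 0.81), (array([330., 300., 385., 321.]), 0.64), (array([313., 205., 330., 252.]), 0.55)]
drift_head [(array([317., 205., 330., 258.]), 0.67), (array([331., 294., 385., 321.]), 0.6), (array([243., 268., 263., 324.]), 0.52)]
taper_stand [(array([289., 168., 347., 264.]), 0.66)]
parking_block [(array([414., 246., 474., 277.]), 0.88)]
socket [(array([297., 179., 324., 206.]), 0.95)]
side [[ -0.8  -0.3   0.5 -58.4]
 [ -0.6   0.4  -0.7 815.5]
 [  0.   -0.8  -0.5 688.5]
 [  0.    0.    0.    1. ]] 441.6231833255686
arbor [(array([380., 186., 390., 206.]), 0.73)]
drift [(array([293., 284., 355., 326.]), 0.97), (array([366., 238., 414., 272.]), 0.79), (array([285., 236., 335., 255.]), 0.67)]
drift_head [(array([284., 235., 333., 255.]), 0.96), (array([291., 283., 355., 320.]), 0.86), (array([367., 241., 412., 273.]), 0.67)]
taper_stand [(array([246., 213., 339., 269.]), 0.78), (array([266., 215., 289., 237.]), 0.16)]
parking_block [(array([370., 188., 414., 226.]), 0.73)]
socket [(array([261., 215., 290., 239.]), 0.77)]
{'clock': 0.7, 'qpos': array([-1.3,  0.4,  1.6, -0. ,  1.2, -0. ]), 'qvel': array([-0.,  0.,  0.,  0., -0.,  0.]), 'joint_efforts': array([  0. , -60.5, -34.2,  -0. ,   0. ,  -0. ]), 'eef_pos': array([ 167.8, -602.1,  256.3]), 'tcp_rot': array([3.1, 0. , 0.3]), 'contact_force': array([-0.2,  0.1,  0.1]), 'wrist_torque': array([-0.,  0.,  0.]), 'grasp_force': 0.0, 'opening': 0.999006908200048} 25.0
```

```bash
ls . pics
```

```text
.:
h.py
pics

pics:
side0.png
top0.png
```

```bash
python3 - <<'E'
import cv2
t=cv2.imread('pics/top0.png')[150:350,220:487]; cv2.imwrite('pics/top1.png',cv2.resize(t,(800,600),interpolation=cv2.INTER_CUBIC))
t=cv2.imread('pics/side0.png')[170:340,230:456]; cv2.imwrite('pics/side1.png',cv2.resize(t,(798,600),interpolation=cv2.INTER_CUBIC))
E
```

```text
(no output)
```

View pics/top0.png

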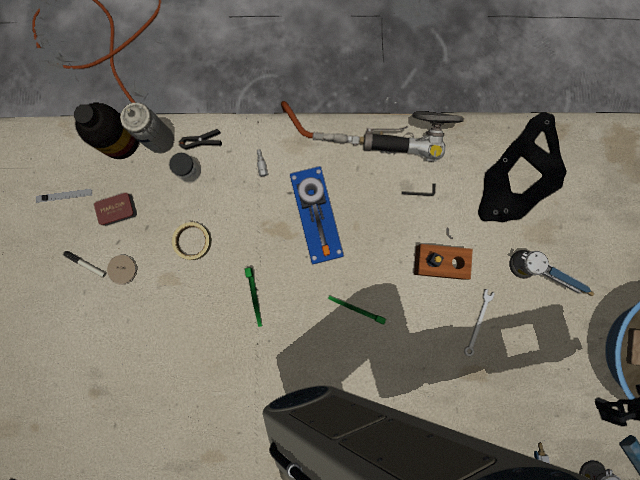

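View pics/top1.png

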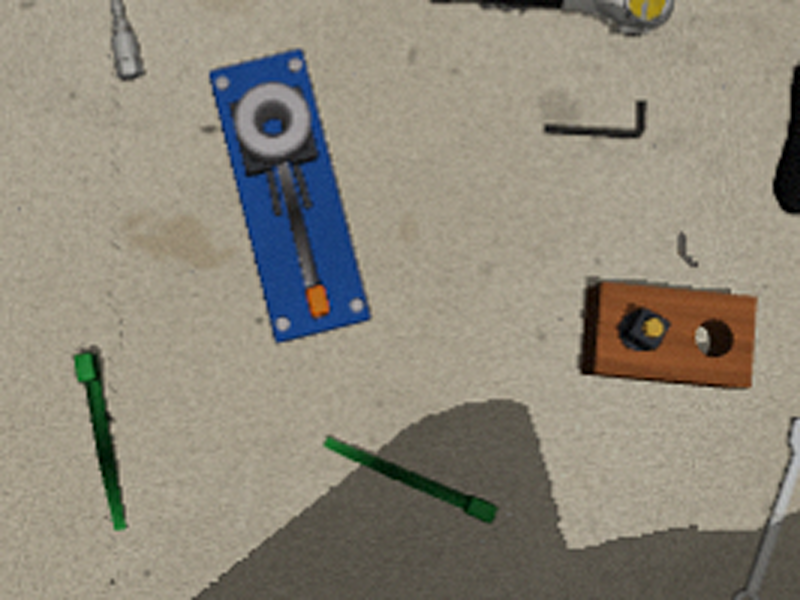

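View pics/side1.png

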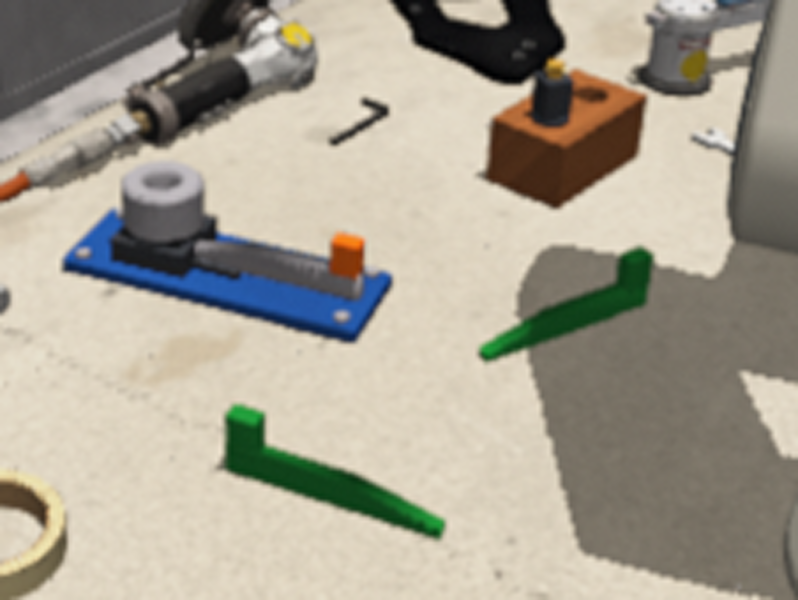

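Candidates for the drift, in the top picture: the orange-headed one on the blue plate (head 326,250), green (255,295) and green (357,310), so I choose the orange. The arbor is at (436,259) with its stud at (438,259), in the left (+y) hole of the wooden block. The socket boss is at (311,190).

```bash
cat > meas.py <<'E'
from h import *
from scipy.optimize import least_squares
np.set_printoptions(precision=2,suppress=True)
def biggest(m):
    n,l,s,c=cv2.connectedComponentsWithStats(m.astype(np.uint8));i=1+np.argmax(s[1:,4]);return l==i
ims={c:r.grab_frame(c) for c in('top','side')}
t=ims['top'];hsv=cv2.cvtColor(t,cv2.COLOR_BGR2HSV)
blue=np.zeros(t.shape[:2],bool);blue[150:280,270:360]=((abs(hsv[...,0].astype(int)-110)<15)&(hsv[...,1]>140))[150:280,270:360]
b=cv2.minAreaRect(np.argwhere(biggest(blue))[:,::-1].astype(np.float32))
C=np.array([atz('top',u,14)[:2] for u in cv2.boxPoints(b)]);print('plate corners',C)
cen=C.mean(0);e=sorted([(np.linalg.norm(C[i]-C[i-1]),tuple(C[i]-C[i-1])) for i in range(4)]);print([x[0] for x in e])
ax=np.array(e[-1][1]);ax/=np.linalg.norm(ax);ax*=np.sign(ax[0]);org=cen+54*ax
print('stand',org,'yaw',np.arctan2(ax[1],ax[0]))
s=r.recognise('socket','top')[0]['box'];print('boss top z79',atz('top',((s[0]+s[2])/2,(s[1]+s[3])/2),79))
print('boss tri from circle',proj('top',[[*org,79]]),proj('side',[[*org,79]]))
for c in ims:
    h=cv2.cvtColor(ims[c],cv2.COLOR_BGR2HSV).astype(int)
    x0,x1,y0,y1=(310,345,230,265) if c=='top' else (315,340,230,255)
    m=np.zeros((480,640),bool);m[y0:y1,x0:x1]=((h[...,0]<18)&(h[...,1]>170)&(h[...,2]>120))[y0:y1,x0:x1]
    m=biggest(m);p=np.argwhere(m)[:,::-1];print(c,'head px',p.mean(0),p.min(0),p.max(0));
    if c=='top':u1=p.mean(0)
    else:u2=p.mean(0)
print('head tri',tri(u1,u2),'topz',atz('top',u1,64-6))
# block + arbor
h=hsv.astype(int);m=np.zeros((480,640),bool);m[235:285,405:480]=((h[...,0]<15)&(h[...,1]>120)&(h[...,2]>110))[235:285,405:480]
b=cv2.minAreaRect(np.argwhere(biggest(m))[:,::-1].astype(np.float32));C=np.array([atz('top',u,62)[:2] for u in cv2.boxPoints(b)]);print('block corners',C,'cen',C.mean(0))
print('stud tri',tri((220+654/2.996,150+327/2.996),(230+555/3.531,170+67/3.531)),atz('top',(220+654/2.996,150+327/2.996),115))
a=cv2.resize(ims['top'][244:276,412:452],(400,320),interpolation=cv2.INTER_NEAREST)
d=cv2.resize(ims['side'][180:212,365:405],(400,320),interpolation=cv2.INTER_NEAREST)
cv2.imwrite('pics/arb.png',np.hstack([a,d]))
E
python3 meas.py
```

```text
plate corners [[690.81  88.36]
 [711.56   5.55]
 [473.74 -51.34]
 [453.85  29.75]]
[np.float64(83.49704119857556), np.float64(85.37167724818968), np.float64(244.09886175724355), np.float64(244.5299281769452)]
stand [635.01  30.64] yaw 0.23481843716418868
boss top z79 [631.76  30.41  79.  ]
boss tri from circle [[310.65 189.42]] [[275.84 219.64]]
top head px [325.67 249.69] [323 245] [329 255]
side head px [327.86 241.91] [324 237] [332 248]
head tri (array([487.07,  -6.37,  45.9 ]), np.float64(0.4592247559214201)) topz [486.35  -6.07  58.  ]
block corners [[ 426.2  -234.37]
 [ 500.31 -243.57]
 [ 487.07 -373.68]
 [ 412.95 -363.58]] cen [ 456.63 -303.8 ]
stud tri (array([ 459.07, -274.03,  106.22]), np.float64(0.7291764121651753)) [ 458.27 -271.87  115.  ]
```

View pics/arb.png

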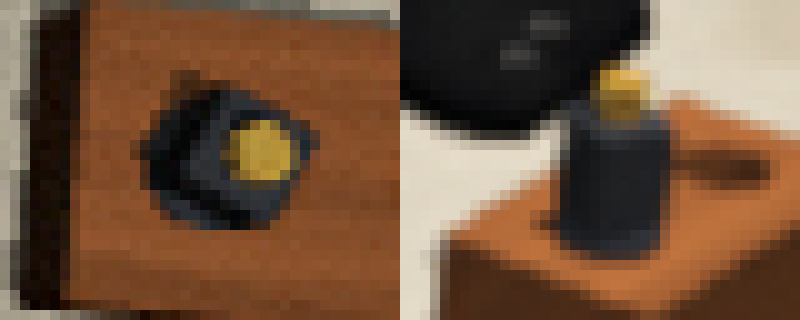

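The crop shows the arbor's square head turned in the hole. Its edges run (225,90)-(320,135) and (320,135)-(265,228) in the crop, so the flats face about 62° and -28° in world axes. The stud and the hole agree on the axis at about (459.5,-272.5).

```bash
cat >> h.py <<'E'
from scipy.spatial.transform import Rotation as Ro
def to(x,y,z,yawdeg,frm=None):
    s=r.sense();R0=Ro.from_euler('xyz',s['tcp_rot']);p=s['eef_pos']
    R1=Ro.from_euler('xyz',[np.pi,0,np.radians(yawdeg)])
    print('delta m',np.round(R0.inv().apply(np.array([x,y,z])-p)/1000,4),'rot',np.round((R0.inv()*R1).as_rotvec(degrees=True),1))
E
python3 - <<'E'
from h import *
print(r.sense()['tcp_rot']);to(459.5,-272.5,175,62)
E
```

```text
[ 3.14158418e+00 -1.71255859e-05  2.71797621e-01]
delta m [ 0.3694 -0.2391  0.0813] rot [  0.   -0.  -46.4]
```

Request:
carry_out:
  delta_pos:
    - [0.05,-0.032,0.0]
    - [0.1,-0.064,0.01]
    - [0.15,-0.096,0.02]
    - [0.2,-0.13,0.035]
    - [0.25,-0.16,0.05]
    - [0.3,-0.195,0.065]
    - [0.345,-0.224,0.0813]
    - [0.3694,-0.2391,0.0813]
  rot:
    - [0,0,-6]
    - [0,0,-12]
    - [0,0,-18]
    - [0,0,-24]
    - [0,0,-30]
    - [0,0,-36]
    - [0,0,-42]
    - [0,0,-46.4]
  claw: 0.07
  grip_force: 60

```text
clock: 1.85
eef_pos: [460.3, -270.1, 173.9]
tcp_rot: [-3.14, -0.0, 1.087]
contact_force: [0.4, -0.4, 0.1]
opening: 0.82
grasp_force: 0.0
```

```bash
python3 - <<'E'
from h import *
to(459.5,-272.5,96,62);print(r.sense()['eef_pos'],r.sense()['clock'])
E
```

```text
delta m [-0.0025  0.0006  0.0779] rot [-0.1 -0.   0.3]
[ 460.25691673 -270.11523015  173.90110505] 1.85
```

Request:
carry_out:
  delta_pos:
    - [0,0,0]
    - [0,0,0.03]
    - [0,0,0.055]
    - [0,0,0.07]
    - [0,0,0.079]
    - [0,0,0.079]
  rot:
    - [0,0,0]
    - [0,0,0]
    - [0,0,0]
    - [0,0,0]
    - [0,0,0]
    - [0,0,0]

```text
clock: 2.6
eef_pos: [459.2, -272.8, 95.8]
tcp_rot: [-3.141, 0.0, 1.081]
contact_force: [0.0, -0.3, -0.1]
opening: 0.821
grasp_force: 0.0
```

Request:
carry_out:
  delta_pos:
    - [0,0,0]
    - [0,0,0]
    - [0,0,0]
    - [0,0,0]
    - [0,0,0]
    - [0,0,0]
  rot:
    - [0,0,0]
    - [0,0,0]
    - [0,0,0]
    - [0,0,0]
    - [0,0,0]
    - [0,0,0]
  claw: 0.015
  grip_force: 60

```text
clock: 3.35
eef_pos: [459.8, -272.7, 96.6]
tcp_rot: [3.141, 0.0, 1.082]
contact_force: [-1.4, 0.4, 6.4]
opening: 0.292
grasp_force: 58.8
```

Request:
carry_out:
  delta_pos:
    - [0,0,-0.005]
    - [0,0,-0.02]
    - [0,0,-0.045]
    - [0,0,-0.075]
    - [0,0,-0.095]
    - [0,0,-0.1]
    - [0,0,-0.1]
  rot:
    - [0,0,0]
    - [0,0,0]
    - [0,0,0]
    - [0,0,0]
    - [0,0,0]
    - [0,0,0]
    - [0,0,0]

```text
clock: 4.22
eef_pos: [459.3, -272.5, 196.1]
tcp_rot: [3.141, 0.0, 1.082]
contact_force: [0.2, 0.3, -3.8]
opening: 0.296
grasp_force: 59.3
```

Request:
carry_out:
  delta_pos:
    - [0.03,0.001,0]
    - [0.08,0.003,0]
    - [0.135,0.0045,0]
    - [0.19,0.0065,0]
    - [0.245,0.0085,0]
    - [0.3,0.01,0]
    - [0.335,0.0115,0]
    - [0.349,0.012,0]
  rot:
    - [0,0,0]
    - [0,0,0]
    - [0,0,0]
    - [0,0,0]
    - [0,0,0]
    - [0,0,0]
    - [0,0,0]
    - [0,0,0]

```text
clock: 5.22
eef_pos: [634.1, 31.7, 194.5]
tcp_rot: [-3.14, 0.001, 1.084]
contact_force: [-0.7, -0.7, -3.4]
opening: 0.298
grasp_force: 59.3
```

Request:
carry_out:
  delta_pos:
    - [0,0,0]
    - [0,0,0]
  rot:
    - [0,0,0]
    - [0,0,0]

```text
clock: 5.48
eef_pos: [633.1, 28.7, 195.5]
tcp_rot: [-3.141, 0.001, 1.081]
contact_force: [0.4, -0.4, -3.2]
opening: 0.296
grasp_force: 59.3
```

```bash
python3 - <<'E'
from h import *
np.set_printoptions(precision=1,suppress=True)
s=r.sense();print(s['eef_pos'],s['tcp_rot'],s['opening'],s['contact_force'],s['wrist_torque'],s['qpos'])
t=r.grab_frame('top')[165:285,270:370];d=r.grab_frame('side')[170:270,240:340]
cv2.imwrite('pics/mid.png',np.hstack([cv2.resize(t,(400,480),interpolation=cv2.INTER_CUBIC),cv2.resize(d,(400,480),interpolation=cv2.INTER_CUBIC)[:480]]))
E
```

```text
[633.1  28.7 195.5] [-3.1  0.   1.1] 0.29628017544996293 [ 0.4 -0.4 -3.2] [-0. -0.  0.] [ 0.   0.4  1.7 -0.   1.   0.5]
```

View pics/mid.png

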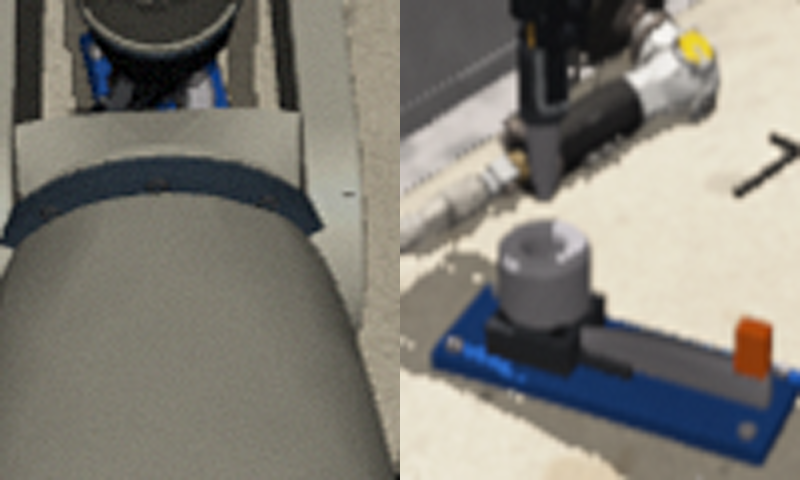

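The tip hangs over the mouth in the side view: tip at crop (545,197), mouth at (544,243). Now descend.

Request:
carry_out:
  delta_pos:
    - [0.0015,0,0.005]
    - [0.0015,0,0.015]
    - [0.0015,0,0.025]
    - [0.0015,0,0.033]
    - [0.0015,0,0.04]
    - [0.0015,0,0.045]
    - [0.0015,0,0.045]
  rot:
    - [0,0,0]
    - [0,0,0]
    - [0,0,0]
    - [0,0,0]
    - [0,0,0]
    - [0,0,0]
    - [0,0,0]

```text
clock: 6.45
eef_pos: [634.5, 31.2, 150.6]
tcp_rot: [-3.141, 0.0, 1.082]
contact_force: [-0.4, -0.1, -2.5]
opening: 0.292
grasp_force: 59.3
```

Request:
carry_out:
  delta_pos:
    - [0,0,0.004]
    - [0,0,0.008]
    - [0,0,0.012]
    - [0,0,0.014]
    - [0,0,0.014]
  rot:
    - [0,0,0]
    - [0,0,0]
    - [0,0,0]
    - [0,0,0]
    - [0,0,0]

```text
clock: 7.08
eef_pos: [634.6, 31.2, 136.8]
tcp_rot: [-3.141, 0.0, 1.082]
contact_force: [-0.6, 0.1, -3.2]
opening: 0.294
grasp_force: 59.3
```

Request:
carry_out:
  delta_pos:
    - [0,0,0.003]
    - [0,0,0.006]
    - [0,0,0.008]
    - [0,0,0.008]
  rot:
    - [0,0,0]
    - [0,0,0]
    - [0,0,0]
    - [0,0,0]

```text
clock: 7.58
eef_pos: [634.6, 31.1, 128.7]
tcp_rot: [-3.141, 0.0, 1.082]
contact_force: [0.2, -1.0, -3.8]
opening: 0.292
grasp_force: 59.3
```

Request:
carry_out:
  delta_pos:
    - [0,0,0.002]
    - [0,0,0.004]
    - [0,0,0.005]
    - [0,0,0.005]
  rot:
    - [0,0,0]
    - [0,0,0]
    - [0,0,0]
    - [0,0,0]

```text
clock: 8.07
eef_pos: [634.4, 30.9, 123.8]
tcp_rot: [-3.141, 0.001, 1.082]
contact_force: [-1.7, -3.3, -3.7]
opening: 0.293
grasp_force: 59.3
```

Request:
carry_out:
  delta_pos:
    - [-0.0008,0,0.0]
    - [-0.0008,0,0.001]
    - [-0.0008,0,0.002]
    - [-0.0008,0,0.002]
  rot:
    - [0,0,0]
    - [0,0,0]
    - [0,0,0]
    - [0,0,0]

```text
clock: 8.57
eef_pos: [634.3, 30.6, 121.9]
tcp_rot: [-3.141, 0.0, 1.082]
contact_force: [-1.8, -0.4, -2.7]
opening: 0.295
grasp_force: 59.3
```

Close to taper contact; a little more toward -x and down in 0.5 mm steps.

Request:
carry_out:
  delta_pos:
    - [-0.0002,-0.0003,0.0005]
    - [-0.0002,-0.0003,0.001]
    - [-0.0002,-0.0003,0.001]
  rot:
    - [0,0,0]
    - [0,0,0]
    - [0,0,0]

```text
clock: 8.95
eef_pos: [634.1, 30.5, 121.0]
tcp_rot: [3.141, -0.0, 1.082]
contact_force: [-0.3, -0.8, -2.7]
opening: 0.295
grasp_force: 59.2
```

Request:
carry_out:
  delta_pos:
    - [0,0,0.0005]
    - [0,0,0.001]
    - [0,0,0.001]
  rot:
    - [0,0,0]
    - [0,0,0]
    - [0,0,0]

```text
clock: 9.32
eef_pos: [634.1, 30.4, 120.1]
tcp_rot: [3.141, -0.0, 1.082]
contact_force: [-0.7, -0.9, -0.4]
opening: 0.298
grasp_force: 59.5
```

Request:
carry_out:
  delta_pos:
    - [0,0,0.0005]
    - [0,0,0.001]
    - [0,0,0.001]
  rot:
    - [0,0,0]
    - [0,0,0]
    - [0,0,0]

```text
clock: 9.7
eef_pos: [634.1, 30.5, 119.2]
tcp_rot: [3.141, -0.0, 1.082]
contact_force: [-1.6, -0.3, 3.1]
opening: 0.292
grasp_force: 60.0
```

Request:
carry_out:
  delta_pos:
    - [0,0,0.0005]
    - [0,0,0.001]
    - [0,0,0.001]
    - [0,0,0.001]
    - [0,0,0.001]
    - [0,0,0.001]
    - [0,0,0.001]
    - [0,0,0.001]
  rot:
    - [0,0,0]
    - [0,0,8]
    - [0,0,17]
    - [0,0,8]
    - [0,0,0]
    - [0,0,-8]
    - [0,0,-17]
    - [0,0,-17]

```text
clock: 10.7
eef_pos: [634.4, 30.3, 118.1]
tcp_rot: [3.141, 0.0, 1.378]
contact_force: [0.6, -2.1, 1.1]
opening: 0.296
grasp_force: 59.9
```

Request:
carry_out:
  delta_pos:
    - [0,0,0.0005]
    - [0,0,0.001]
    - [0,0,0.0013]
    - [0,0,0.0016]
    - [0,0,0.0018]
    - [0,0,0.002]
    - [0,0,0.002]
    - [0,0,0.002]
  rot:
    - [0,0,8]
    - [0,0,17]
    - [0,0,25]
    - [0,0,34]
    - [0,0,25]
    - [0,0,17]
    - [0,0,8]
    - [0,0,0]

```text
clock: 11.7
eef_pos: [634.5, 30.3, 116.6]
tcp_rot: [3.14, -0.0, 1.378]
contact_force: [-1.5, -3.4, 5.9]
opening: 0.298
grasp_force: 60.6
```

Request:
carry_out:
  delta_pos:
    - [0,0,0.0004]
    - [0,0,0.0008]
    - [0,0,0.001]
    - [0,0,0.001]
    - [0,0,0.001]
    - [0,0,0.001]
    - [0,0,0.001]
    - [0,0,0.001]
  rot:
    - [0,0,8]
    - [0,0,17]
    - [0,0,25]
    - [0,0,34]
    - [0,0,25]
    - [0,0,17]
    - [0,0,8]
    - [0,0,0]

```text
clock: 12.7
eef_pos: [634.5, 30.3, 115.9]
tcp_rot: [3.14, -0.0, 1.378]
contact_force: [-1.4, -2.4, 7.3]
opening: 0.294
grasp_force: 60.9
```

Request:
carry_out:
  delta_pos:
    - [0,0,0.0005]
    - [0,0,0.001]
    - [0,0,0.0012]
    - [0,0,0.0012]
    - [0,0,0.0012]
    - [0,0,0.0012]
    - [0,0,0.0012]
    - [0,0,0.0012]
  rot:
    - [0,0,8]
    - [0,0,17]
    - [0,0,25]
    - [0,0,34]
    - [0,0,25]
    - [0,0,17]
    - [0,0,8]
    - [0,0,0]

```text
clock: 13.7
eef_pos: [634.6, 30.4, 115.1]
tcp_rot: [3.14, -0.001, 1.378]
contact_force: [-3.2, -2.5, 12.2]
opening: 0.291
grasp_force: 61.3
```

Request:
carry_out:
  delta_pos:
    - [-0.0003,-0.0003,0.0]
    - [-0.0003,-0.0003,0.0]
    - [-0.0003,-0.0003,0.0002]
    - [-0.0003,-0.0003,0.0003]
    - [-0.0003,-0.0003,0.0004]
    - [-0.0003,-0.0003,0.0005]
    - [-0.0003,-0.0003,0.0005]
    - [-0.0003,-0.0003,0.0005]
  rot:
    - [0,0,8]
    - [0,0,17]
    - [0,0,25]
    - [0,0,34]
    - [0,0,25]
    - [0,0,17]
    - [0,0,8]
    - [0,0,0]

```text
clock: 14.7
eef_pos: [634.5, 30.3, 114.8]
tcp_rot: [3.14, -0.001, 1.378]
contact_force: [-2.6, -0.9, 11.5]
opening: 0.297
grasp_force: 61.5
```

Request:
carry_out:
  delta_pos:
    - [0,-0.0003,0.0003]
    - [0,-0.0003,0.0005]
    - [0,-0.0003,0.0006]
    - [0,-0.0003,0.0006]
    - [0,-0.0003,0.0007]
    - [0,-0.0003,0.0007]
    - [0,-0.0003,0.0008]
    - [0,-0.0003,0.0008]
  rot:
    - [0,0,8]
    - [0,0,17]
    - [0,0,25]
    - [0,0,34]
    - [0,0,25]
    - [0,0,17]
    - [0,0,8]
    - [0,0,0]

```text
clock: 15.7
eef_pos: [634.5, 30.5, 114.1]
tcp_rot: [3.139, -0.001, 1.378]
contact_force: [-2.4, -1.1, 11.9]
opening: 0.293
grasp_force: 61.5
```

Request:
carry_out:
  delta_pos:
    - [0,0,0.0003]
    - [0,0,0.0005]
    - [0,0,0.0006]
    - [0,0,0.0006]
    - [0,0,0.0007]
    - [0,0,0.0007]
    - [0,0,0.0008]
    - [0,0,0.0008]
  rot:
    - [0,0,8]
    - [0,0,17]
    - [0,0,25]
    - [0,0,34]
    - [0,0,25]
    - [0,0,17]
    - [0,0,8]
    - [0,0,0]

```text
clock: 16.7
eef_pos: [634.6, 30.6, 113.3]
tcp_rot: [3.139, -0.001, 1.377]
contact_force: [-1.4, -1.3, 13.0]
opening: 0.3
grasp_force: 61.8
```

Request:
carry_out:
  delta_pos:
    - [0,0,0.0002]
    - [0,0,0.0003]
    - [0,0,0.0004]
    - [0,0,0.0004]
    - [0,0,0.0005]
    - [0,0,0.0005]
    - [0,0,0.0005]
    - [0,0,0.0005]
  rot:
    - [0,0,8]
    - [0,0,17]
    - [0,0,25]
    - [0,0,34]
    - [0,0,25]
    - [0,0,17]
    - [0,0,8]
    - [0,0,0]

```text
clock: 17.7
eef_pos: [634.6, 30.6, 112.9]
tcp_rot: [3.139, -0.001, 1.377]
contact_force: [-2.0, -0.3, 13.7]
opening: 0.297
grasp_force: 61.8
```

Request:
carry_out:
  delta_pos:
    - [0,0,0.0002]
    - [0,0,0.0002]
    - [0,0,0.0003]
    - [0,0,0.0003]
    - [0,0,0.0003]
    - [0,0,0.0003]
    - [0,0,0.0003]
    - [0,0,0.0003]
  rot:
    - [0,0,8]
    - [0,0,17]
    - [0,0,25]
    - [0,0,34]
    - [0,0,25]
    - [0,0,17]
    - [0,0,8]
    - [0,0,0]

```text
clock: 18.7
eef_pos: [634.6, 30.6, 112.7]
tcp_rot: [3.139, -0.002, 1.377]
contact_force: [-2.8, -0.6, 13.3]
opening: 0.295
grasp_force: 61.9
```

Request:
carry_out:
  delta_pos:
    - [0,0,0.0003]
    - [0,0,0.0005]
    - [0,0,0.0005]
    - [0,0,0.0005]
    - [0,0,0.0005]
    - [0,0,0.0005]
    - [0,0,0.0005]
    - [0,0,0.0005]
  rot:
    - [0,0,8]
    - [0,0,17]
    - [0,0,25]
    - [0,0,34]
    - [0,0,25]
    - [0,0,17]
    - [0,0,8]
    - [0,0,0]

```text
clock: 19.7
eef_pos: [634.6, 30.6, 112.3]
tcp_rot: [3.139, -0.002, 1.377]
contact_force: [-2.1, -0.4, 13.6]
opening: 0.292
grasp_force: 62.2
```

Request:
carry_out:
  delta_pos:
    - [0,0,0.0]
    - [0,0,0.0]
    - [0,0,0.0003]
    - [0,0,0.0003]
    - [0,0,0.0003]
    - [0,0,0.0003]
    - [0,0,0.0003]
    - [0,0,0.0003]
  rot:
    - [0,0,8]
    - [0,0,17]
    - [0,0,25]
    - [0,0,34]
    - [0,0,25]
    - [0,0,17]
    - [0,0,8]
    - [0,0,0]

```text
clock: 20.7
eef_pos: [634.6, 30.6, 112.0]
tcp_rot: [3.139, -0.002, 1.377]
contact_force: [-2.9, -0.2, 15.0]
opening: 0.293
grasp_force: 62.7
```

Request:
carry_out:
  delta_pos:
    - [0,0,-0.0005]
    - [0,0,-0.001]
    - [0,0,-0.0015]
    - [0,0,-0.0018]
    - [0,0,-0.0018]
  rot:
    - [0,0,0]
    - [0,0,0]
    - [0,0,0]
    - [0,0,0]
    - [0,0,0]

```text
clock: 21.32
eef_pos: [634.5, 30.5, 113.0]
tcp_rot: [3.139, -0.001, 1.375]
contact_force: [-0.2, 0.2, 6.8]
opening: 0.292
grasp_force: 61.4
```

Request:
carry_out:
  delta_pos:
    - [0,0,-0.0005]
    - [0,0,-0.001]
    - [0,0,-0.0014]
    - [0,0,-0.0014]
  rot:
    - [0,0,0]
    - [0,0,0]
    - [0,0,0]
    - [0,0,0]

```text
clock: 21.82
eef_pos: [634.4, 30.5, 113.7]
tcp_rot: [3.139, -0.001, 1.377]
contact_force: [5.4, 1.1, 2.7]
opening: 0.294
grasp_force: 60.6
```

Request:
carry_out:
  delta_pos:
    - [0,0,0]
    - [0,0,0]
    - [0,0,0]
    - [0,0,0]
  rot:
    - [0,0,0]
    - [0,0,0]
    - [0,0,0]
    - [0,0,0]
  claw: 0.05

```text
clock: 22.32
eef_pos: [633.1, 30.2, 113.1]
tcp_rot: [-3.141, 0.0, 1.378]
contact_force: [-1.0, -1.1, 0.4]
opening: 0.584
grasp_force: 0.0
```

Request:
carry_out:
  delta_pos:
    - [0,0,-0.01]
    - [0,0,-0.03]
    - [0,0,-0.06]
    - [0,0,-0.085]
  rot:
    - [0,0,0]
    - [0,0,0]
    - [0,0,0]
    - [0,0,0]

```text
clock: 22.82
eef_pos: [633.9, 30.3, 201.2]
tcp_rot: [3.14, -0.001, 1.378]
contact_force: [-0.7, -0.4, 0.2]
opening: 0.586
grasp_force: 0.0
```

```bash
python3 - <<'E'
from h import *
to(486.5,-5.5,140,13.45);print(r.sense()['eef_pos'])
E
```

```text
delta m [-0.0634 -0.138   0.0608] rot [ 0.1 -0.1 65.5]
[633.90496651  30.31136949 201.15170197]
```

Request:
carry_out:
  delta_pos:
    - [-0.012,-0.026,-0.003]
    - [-0.026,-0.056,-0.003]
    - [-0.039,-0.085,0.0]
    - [-0.05,-0.11,0.015]
    - [-0.06,-0.13,0.04]
    - [-0.0634,-0.138,0.058]
    - [-0.0634,-0.138,0.058]
    - [-0.0634,-0.138,0.058]
  rot:
    - [0,0,10]
    - [0,0,20]
    - [0,0,30]
    - [0,0,40]
    - [0,0,50]
    - [0,0,58]
    - [0,0,65.5]
    - [0,0,65.5]

```text
clock: 23.82
eef_pos: [486.4, -5.6, 141.5]
tcp_rot: [3.141, -0.002, 0.236]
contact_force: [0.5, 0.2, -0.5]
opening: 0.59
grasp_force: 0.0
```

```bash
python3 - <<'E'
from h import *
np.set_printoptions(precision=2,suppress=True)
s=r.sense();print(s['eef_pos'],s['tcp_rot'],s['clock'])
d=r.grab_frame('side');cv2.imwrite('pics/seat.png',cv2.resize(d[170:270,240:340],(600,600),interpolation=cv2.INTER_CUBIC))
for h in(0,3,8):print(h,((proj('side',[[634.4,30.5,79+h+53],[634.4,30.5,79+h+41],[634.4,30.5,79+h]])-[240,170])*6))
to(486.5,-5.5,66,13.45)
E
```

```text
[486.39  -5.6  141.47] [ 3.14 -0.    0.24] 23.825
0 [[212.26 194.86]
 [213.18 218.69]
 [216.24 298.15]]
3 [[212.02 188.86]
 [212.95 212.75]
 [216.02 292.43]]
8 [[211.63 178.82]
 [212.56 202.83]
 [215.65 282.87]]
delta m [-0.   -0.    0.08] rot [ 0.  -0.1  0.2]
```

View pics/seat.png

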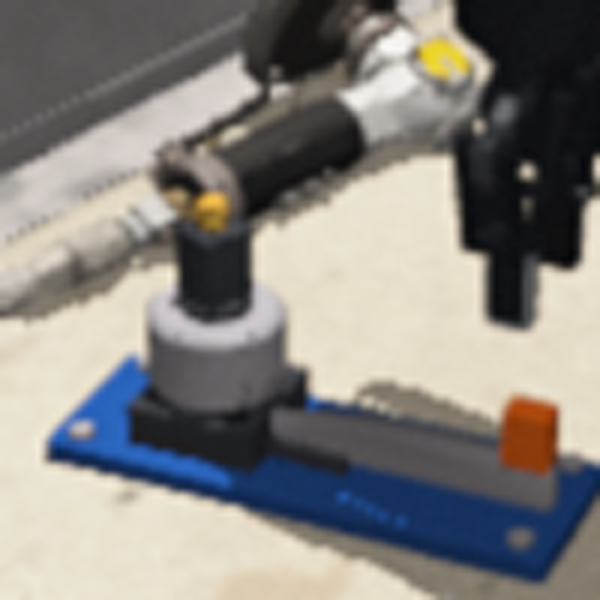

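Arbor stands seated (stud top at crop (213,200), collar flush near the boss), and the gripper is above the orange head (530,430). Descend and grip.

Request:
carry_out:
  delta_pos:
    - [0,0,0.02]
    - [0,0,0.045]
    - [0,0,0.065]
    - [0,0,0.076]
    - [0,0,0.076]
    - [0,0,0.076]
  rot:
    - [0,0,0]
    - [0,0,0]
    - [0,0,0]
    - [0,0,0]
    - [0,0,0]
    - [0,0,0]

```text
clock: 24.62
eef_pos: [486.4, -5.5, 65.0]
tcp_rot: [3.141, -0.001, 0.236]
contact_force: [1.2, -0.3, -0.4]
opening: 0.586
grasp_force: 0.0
```

Request:
carry_out:
  delta_pos:
    - [0,0,0]
    - [0,0,0]
    - [0,0,0]
    - [0,0,0]
    - [0,0,0]
  rot:
    - [0,0,0]
    - [0,0,0]
    - [0,0,0]
    - [0,0,0]
    - [0,0,0]
  claw: 0.005
  grip_force: 60

```text
clock: 25.25
eef_pos: [486.3, -5.6, 64.9]
tcp_rot: [3.141, -0.001, 0.235]
contact_force: [-0.7, -0.8, 5.7]
opening: 0.178
grasp_force: 58.8
```

Request:
carry_out:
  delta_pos:
    - [0.002,0,-0.0003]
    - [0.005,0,-0.0005]
    - [0.009,0,-0.0005]
    - [0.013,0,-0.0005]
    - [0.016,0,-0.0005]
    - [0.018,0,-0.0005]
    - [0.018,0,-0.0005]
  rot:
    - [0,0,0]
    - [0,0,0]
    - [0,0,0]
    - [0,0,0]
    - [0,0,0]
    - [0,0,0]
    - [0,0,0]

```text
clock: 26.12
eef_pos: [503.8, -1.3, 64.9]
tcp_rot: [3.141, -0.001, 0.235]
contact_force: [-0.3, -0.2, 4.4]
opening: 0.175
grasp_force: 58.5
```

Request:
carry_out:
  delta_pos:
    - [0.002,0,0]
    - [0.004,0,0]
    - [0.006,0,0]
    - [0.008,0,0]
    - [0.01,0,0]
    - [0.012,0,0]
    - [0.013,0,0]
    - [0.013,0,0]
  rot:
    - [0,0,0]
    - [0,0,0]
    - [0,0,0]
    - [0,0,0]
    - [0,0,0]
    - [0,0,0]
    - [0,0,0]
    - [0,0,0]

```text
clock: 27.12
eef_pos: [512.8, 1.3, 64.8]
tcp_rot: [-3.141, 0.006, 0.235]
contact_force: [-11.2, -3.0, 18.1]
opening: 0.175
grasp_force: 60.8
```

Request:
carry_out:
  delta_pos:
    - [0.001,0,0]
    - [0.002,0,0]
    - [0.003,0,0]
    - [0.004,0,0]
    - [0.004,0,0]
  rot:
    - [0,0,0]
    - [0,0,0]
    - [0,0,0]
    - [0,0,0]
    - [0,0,0]

```text
clock: 27.75
eef_pos: [514.6, 2.0, 64.6]
tcp_rot: [-3.14, 0.01, 0.235]
contact_force: [-18.1, -5.3, 24.3]
opening: 0.176
grasp_force: 62.1
```

Request:
carry_out:
  delta_pos:
    - [0.001,0,0]
    - [0.002,0,0]
    - [0.003,0,0]
    - [0.003,0,0]
  rot:
    - [0,0,0]
    - [0,0,0]
    - [0,0,0]
    - [0,0,0]

```text
clock: 28.25
eef_pos: [516.1, 2.5, 64.3]
tcp_rot: [-3.14, 0.013, 0.235]
contact_force: [-21.9, -6.7, 25.3]
opening: 0.172
grasp_force: 62.6
```

Request:
carry_out:
  delta_pos:
    - [0.001,0,0]
    - [0.002,0,0]
    - [0.002,0,0]
    - [0.002,0,0]
  rot:
    - [0,0,0]
    - [0,0,0]
    - [0,0,0]
    - [0,0,0]

```text
clock: 28.75
eef_pos: [517.3, 2.9, 63.9]
tcp_rot: [-3.139, 0.015, 0.236]
contact_force: [-22.8, -6.4, 24.4]
opening: 0.172
grasp_force: 62.5
```

Request:
carry_out:
  delta_pos:
    - [0.001,0,0]
    - [0.002,0,0]
    - [0.003,0,0]
    - [0.003,0,0]
  rot:
    - [0,0,0]
    - [0,0,0]
    - [0,0,0]
    - [0,0,0]

```text
clock: 29.25
eef_pos: [519.0, 3.5, 63.5]
tcp_rot: [-3.139, 0.017, 0.236]
contact_force: [-24.1, -7.1, 22.1]
opening: 0.181
grasp_force: 62.5
```

```bash
python3 - <<'E'
from h import *
d=r.grab_frame('side');cv2.imwrite('pics/drive.png',cv2.resize(d[170:270,240:340],(600,600),interpolation=cv2.INTER_CUBIC))
E
```

```text
(no output)
```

View pics/drive.png

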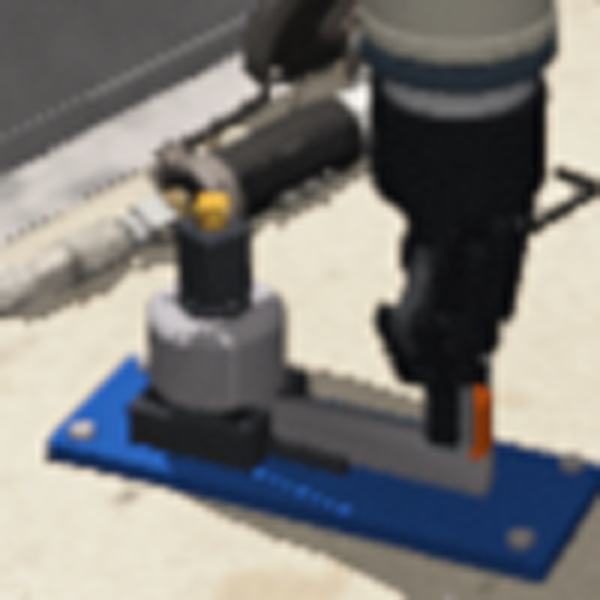

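The drift is moving in (rear foot from crop (553,507) to (492,495)), and the arbor is still upright and seated. I keep driving with a firmer grip.

Request:
carry_out:
  delta_pos:
    - [0.001,0,0]
    - [0.002,0,0]
    - [0.003,0,0]
    - [0.004,0,0]
    - [0.004,0,0]
  rot:
    - [0,0,0]
    - [0,0,0]
    - [0,0,0]
    - [0,0,0]
    - [0,0,0]
  grip_force: 100

```text
clock: 29.92
eef_pos: [521.5, 4.3, 63.5]
tcp_rot: [-3.138, 0.02, 0.236]
contact_force: [-30.5, -8.5, 29.7]
opening: 0.172
grasp_force: 97.7
```

Request:
carry_out:
  delta_pos:
    - [0.0,0,-0.001]
    - [0.0,0,-0.002]
    - [0.001,0,-0.0025]
    - [0.001,0,-0.0025]
  rot:
    - [0,0,0]
    - [0,0,0]
    - [0,0,0]
    - [0,0,0]

```text
clock: 30.42
eef_pos: [522.8, 4.8, 64.1]
tcp_rot: [-3.138, 0.019, 0.235]
contact_force: [-20.6, -6.5, 0.4]
opening: 0.167
grasp_force: 97.5
```

Request:
carry_out:
  delta_pos:
    - [0.001,0,0]
    - [0.002,0,0]
    - [0.003,0,0]
    - [0.004,0,0]
    - [0.005,0,0]
    - [0.005,0,0]
  rot:
    - [0,0,0]
    - [0,0,0]
    - [0,0,0]
    - [0,0,0]
    - [0,0,0]
    - [0,0,0]

```text
clock: 31.18
eef_pos: [526.5, 5.9, 63.9]
tcp_rot: [-3.138, 0.021, 0.235]
contact_force: [-24.5, -6.1, 2.1]
opening: 0.165
grasp_force: 97.8
```

Request:
carry_out:
  delta_pos:
    - [0.0015,0,0]
    - [0.003,0,0]
    - [0.0045,0,0]
    - [0.006,0,0]
    - [0.007,0,0]
    - [0.008,0,0]
    - [0.008,0,0]
  rot:
    - [0,0,0]
    - [0,0,0]
    - [0,0,0]
    - [0,0,0]
    - [0,0,0]
    - [0,0,0]
    - [0,0,0]

```text
clock: 32.05
eef_pos: [545.3, 8.7, 67.3]
tcp_rot: [3.142, -0.0, 0.235]
contact_force: [-0.8, 0.2, -5.4]
opening: 0.162
grasp_force: 97.6
```

Request:
carry_out:
  delta_pos:
    - [0,0,0.001]
    - [0,0,0.002]
    - [0,0,0.0025]
    - [0.002,0,0.0025]
    - [0.004,0,0.0025]
    - [0.006,0,0.0025]
    - [0.008,0,0.0025]
    - [0.008,0,0.0025]
  rot:
    - [0,0,0]
    - [0,0,0]
    - [0,0,0]
    - [0,0,0]
    - [0,0,0]
    - [0,0,0]
    - [0,0,0]
    - [0,0,0]

```text
clock: 33.05
eef_pos: [553.4, 10.6, 64.9]
tcp_rot: [3.141, -0.001, 0.235]
contact_force: [0.2, -0.1, -1.2]
opening: 0.164
grasp_force: 98.1
```

Request:
carry_out:
  delta_pos:
    - [0,0,0.0005]
    - [0,0,0.0005]
    - [0,0,0.0005]
    - [0,0,0.0005]
  rot:
    - [0,0,0]
    - [0,0,0]
    - [0,0,0]
    - [0,0,0]
  claw: 0.045

```text
clock: 33.55
eef_pos: [552.9, 10.5, 64.3]
tcp_rot: [3.142, -0.0, 0.235]
contact_force: [-0.8, -0.2, 1.3]
opening: 0.525
grasp_force: 0.0
```

Request:
carry_out:
  delta_pos:
    - [0,0,-0.01]
    - [0,0,-0.03]
    - [0,0,-0.055]
    - [-0.04,0,-0.08]
    - [-0.09,0,-0.09]
    - [-0.13,0,-0.09]
    - [-0.15,0,-0.09]
  rot:
    - [0,0,0]
    - [0,0,0]
    - [0,0,0]
    - [0,0,0]
    - [0,0,0]
    - [0,0,0]
    - [0,0,0]

```text
clock: 34.42
eef_pos: [405.4, -24.7, 154.9]
tcp_rot: [3.141, -0.0, 0.235]
contact_force: [0.7, -0.4, -0.2]
opening: 0.526
grasp_force: 0.0
```

```bash
python3 - <<'E'
from h import *
np.set_printoptions(precision=2,suppress=True)
ax=np.array([.9726,.2327]);o=np.array([634.4,30.5])
t=r.grab_frame('top');d=r.grab_frame('side')
U={}
for c,im,(x0,x1,y0,y1) in(('top',t,(295,345,205,260)),('side',d,(270,345,215,258))):
    h=cv2.cvtColor(im,cv2.COLOR_BGR2HSV).astype(int);m=np.zeros((480,640),np.uint8)
    m[y0:y1,x0:x1]=((h[...,0]<18)&(h[...,1]>170)&(h[...,2]>90))[y0:y1,x0:x1]
    n,l,s,cc=cv2.connectedComponentsWithStats(m);i=1+np.argmax(s[1:,4]);U[c]=cc[i];print(c,cc[i],s[i])
P,e=tri(U['top'],U['side']);v=P[:2]-o;print(P,e,'along',v@ax,'perp',v@[-.2327,.9726])
cv2.imwrite('pics/fin.png',np.hstack([cv2.resize(t[160:270,270:370],(390,429),interpolation=cv2.INTER_CUBIC),cv2.resize(d[170:270,240:340],(400,429),interpolation=cv2.INTER_CUBIC)]))
print(r.sense()['clock'])
E
```

```text
top [319.58 224.85] [317 220   7  11  55]
side [305.49 236.56] [302 231   8  12  87]
[550.32   8.72  45.98] 0.39284858286617175 along -86.84263131350444 perp -1.620866334934603
34.525
```

View pics/fin.png

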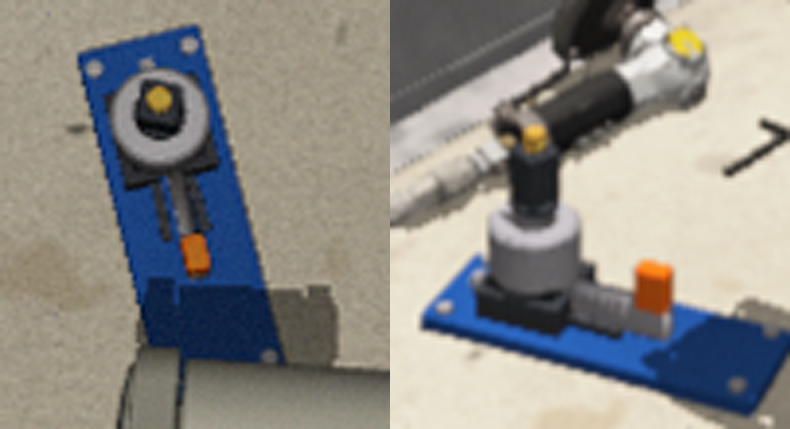

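The wedge is in to about 53–56 mm, and the arbor has risen and stands upright: stud (535,130), orange head (655,287) in the right half. For margin I drive about 3 mm further.

Request:
carry_out:
  delta_pos:
    - [0.04,0,0]
    - [0.09,0,0]
    - [0.13,0,0.0]
    - [0.148,0,0.03]
    - [0.148,0,0.06]
    - [0.148,0,0.08]
    - [0.148,0,0.089]
    - [0.148,0,0.089]
  rot:
    - [0,0,0]
    - [0,0,0]
    - [0,0,0]
    - [0,0,0]
    - [0,0,0]
    - [0,0,0]
    - [0,0,0]
    - [0,0,0]

```text
clock: 35.52
eef_pos: [551.6, 10.3, 64.9]
tcp_rot: [-3.141, 0.0, 0.235]
contact_force: [-0.1, 0.5, -0.1]
opening: 0.527
grasp_force: 0.0
```

Request:
carry_out:
  delta_pos:
    - [0,0,0]
    - [0,0,0]
    - [0,0,0]
    - [0,0,0]
    - [0.001,0,0]
    - [0.002,0,0]
    - [0.003,0,0]
    - [0.003,0,0]
  rot:
    - [0,0,0]
    - [0,0,0]
    - [0,0,0]
    - [0,0,0]
    - [0,0,0]
    - [0,0,0]
    - [0,0,0]
    - [0,0,0]
  claw: 0.005
  grip_force: 40

```text
clock: 36.52
eef_pos: [554.1, 10.6, 66.2]
tcp_rot: [3.141, -0.001, 0.235]
contact_force: [-1.8, -0.6, 9.3]
opening: 0.179
grasp_force: 42.4
```

Request:
carry_out:
  delta_pos:
    - [0,0,0]
    - [0,0,0]
    - [0,0,0]
    - [0,0,0]
  rot:
    - [0,0,0]
    - [0,0,0]
    - [0,0,0]
    - [0,0,0]
  claw: 0.045

```text
clock: 37.02
eef_pos: [553.8, 10.8, 65.2]
tcp_rot: [-3.142, 0.0, 0.235]
contact_force: [-0.5, 0.6, 0.5]
opening: 0.523
grasp_force: 0.0
```

Request:
carry_out:
  delta_pos:
    - [0,0,-0.01]
    - [0,0,-0.03]
    - [0,0,-0.055]
    - [-0.04,0,-0.08]
    - [-0.09,0,-0.09]
    - [-0.13,0,-0.09]
    - [-0.15,0,-0.09]
    - [-0.15,0,-0.09]
  rot:
    - [0,0,0]
    - [0,0,0]
    - [0,0,0]
    - [0,0,0]
    - [0,0,0]
    - [0,0,0]
    - [0,0,0]
    - [0,0,0]

```text
clock: 38.02
eef_pos: [407.8, -24.4, 155.7]
tcp_rot: [3.141, -0.001, 0.234]
contact_force: [0.8, -0.1, 0.3]
opening: 0.527
grasp_force: 0.0
```

```bash
python3 - <<'E'
from h import *
np.set_printoptions(precision=2,suppress=True)
ax=np.array([.9726,.2327]);o=np.array([634.4,30.5])
t=r.grab_frame('top');d=r.grab_frame('side')
U={}
for c,im,(x0,x1,y0,y1) in(('top',t,(295,345,205,260)),('side',d,(270,345,215,258))):
    h=cv2.cvtColor(im,cv2.COLOR_BGR2HSV).astype(int);m=np.zeros((480,640),np.uint8)
    m[y0:y1,x0:x1]=((h[...,0]<18)&(h[...,1]>170)&(h[...,2]>90))[y0:y1,x0:x1]
    n,l,s,cc=cv2.connectedComponentsWithStats(m);i=1+np.argmax(s[1:,4]);U[c]=cc[i]
P,e=tri(U['top'],U['side']);v=P[:2]-o;print(P,e,'along',v@ax,'perp',v@[-.2327,.9726])
cv2.imwrite('pics/fin2.png',np.hstack([t[100:290,150:500],d[140:330,220:500]]))
print(r.sense()['clock'],r.sense()['eef_pos'])
E
```

```text
[553.22   9.2   45.76] 0.7785639047954727 along -83.91668456899212 perp -1.8262641995911337
38.125 [409.76 -24.19 155.75]
```

View pics/fin2.png

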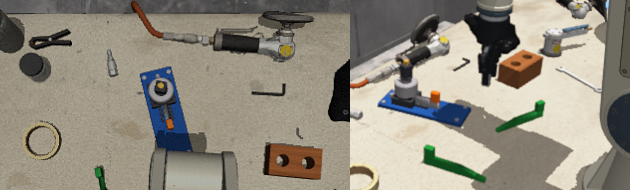

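The arbor stands upright on the driven drift (162,88), and the bystanders have not moved. Handing in.

```bash
python3 -c "
from rig import r
print(r.sign_off())"
```

```text
the job is handed in; nothing more can be done
None
```

The arbor was twisted home in the socket (collar an estimated 2 mm above the mouth) and released, then driven loose with the orange drift (nose an estimated 56 mm past the axis); the last picture showed it upright on the drift and the bystanders in view undisturbed, and I handed in at about 38 s with no verdict returned; one caution is that the push on the drift briefly reached about 32 N, above the stated 25 N.

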